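Turn the tool presetter's spindle to its index stud

TASK

On the tool presetter's spindle station, push the lever post gently around its arc until the ring's pointer points at the middle of the one wide stud on the scale (not at either slim pin), then draw the fingers clear. Only push with the fingers: never pinch the post, and leave the loose tool holder, ring gauge and collet alone.

Things in the scene. Friction and masses are not known exactly. Their poses are not given: they have to be found in the camera images.
- station: The spindle station: a fixed round aluminium base, 264 mm diameter; its flat top, 40 mm above the table, is the scale, with an engraved mark every 15 degrees. Origin: centre of its underside, on the turning axis. x points from the scale's middle mark through the axis to a foot (26 mm high, out to 160 mm from the axis), z up.
- axis (a point): Point on the ring's vertical turning axis at the scale's height, 40 mm above the table. The dark steel ring is 124 mm in diameter, its top 54 mm above the table. In its middle is clamped a short steel collet chuck (60 mm diameter at the foot, 44 mm from 68 mm height up) with a 10 mm cutter ending 116 mm above the table.
- ring (a joint): Angle of the ring in rad, counter-clockwise positive from above; 0 is the scale's middle mark, stops at -1.3 and +1.3, start -0.30 to -0.05. It stays where it is left: dry friction of 0.25 N m (some 3 N at the post), a little damping, no spring. Keep the force on the ring and its post below 20 N.
- post_top (a point): Middle of the top of the lever post, 95 mm above the table, 82 mm from the axis. The post is an upright steel block on the pointer arm: 20 mm long radially, 12 mm thick along the arc, side faces free from 53 to 95 mm above the table. The arm under it is 14 mm wide, its top at 53 mm. Push one side face along the arc; pressing on both sides at once counts as pinching.
- aim (a point): The point the pointer points at: 117 mm from the axis on the pointer's centre line (from the axis through the post), 46 mm above the table. The pointer's tip itself ends 101 mm from the axis, short of the studs, so it passes all of them freely.
- wide_stud: The target: a low round steel stud, 22 mm diameter, 6 mm high, fixed on the scale 117 mm from the axis; origin at the centre of its underside. It stands at -60, +30 or +60 degrees of the ring's angle (clockwise or counter-clockwise of the start), and the two slim pins at the other two places.
- pin_1: A slim steel pin, 8 mm diameter, 10 mm high, fixed on the scale 117 mm from the axis; not the target. Origin at the centre of its underside.
- pin_2: A second pin like pin_1; not the target.
- holder: Bystander: a loose steel tool holder standing upright, 62 mm diameter, 82 mm high, to the left or right of the station. Origin under its centre.
- gauge: Bystander: a loose steel ring gauge lying flat, 64 mm outside, 38 mm hole, 22 mm high, on the side opposite the holder. Origin under its centre.
- collet: Bystander: a loose small steel collet standing on its narrow end, 29 mm diameter, 36 mm high, to the left of the station. Origin under its centre.

How it is judged:
At the end, for the whole second after the job is handed in: The pointer's aim point is within 7 mm (about 3.4 degrees) of the wide stud's centre, seen from above; the ring is at rest (under 0.03 rad/s), and the holder, gauge and collet are within 20 mm of where they began (horizontal distance between aim and wide_stud below 0.007 m and velocity of joint ring between -0.03 and 0.03 rad/s and distance of each of holder, gauge, collet from where it was at the start of the episode below 0.02 m); the robot touches nothing.
It fails at once if the ring or its lever post was pushed or squeezed with more than 20 N (contact force between any of the arm, the fingers and ring above 20 N).
It fails at once if the post was pinched (its clockwise half, ring_c6, and its counter-clockwise half, ring_c7, pressed at once) (contact force between the fingers and ring_c6 above 1 N and contact force between the fingers and ring_c7 above 1 N).
It fails at once if the loose holder, ring gauge or collet was moved or lifted by more than 20 mm (distance of any of holder, gauge, collet from where it was at the start of the episode above 0.02 m).
It also fails if it takes over 38 s, if anything falls off the work surface, if the arm or the gripper's body presses on something with over 40 N, if the wrist force passes 120 N, or if a joint passes its speed limit or range.

ROBOT

A 6-joint arm with a two-finger parallel gripper is mounted at the origin on the work surface. World frame = base frame: x ahead of the robot, y to its left, z up, the work surface at z = 0. Lengths are in m, angles in rad, forces in N, time in s.
With the tool pointing down it reaches from about 0.275 to 0.725 m from the base axis. Payload 15.9 kg.
Tool frame: the origin (TCP) lies at the very end of the fingers, on their centre line; the grasp point (between the pads) lies 19 mm behind it; z points along the fingers, y is the direction in which the jaws open and shut (so a half turn about z gives the same grasp; the last joint's range is limited). The gripper opens to 85 mm and grips with 20 to 120 N. Pads are 22 mm wide; open, the fingers measure 114 mm over their backs; the gripper's body (76 mm by 85 mm) begins 54 mm behind the grasp point. The pads swing forward as they close: fully open they stand 13 mm farther back than shut.
Start: joints at [-1.19, 0.213, -0.034, 1.323, 0, 1.571], TCP at [0.186, -0.464, 0.231] pointing down, gripper open.
Joint ranges: [-2.98, 2.98], [-0.74, 1.72], [-1.14, 1.35], [-2.1, 2.04], [-1.57, 1.44], [-3.14, 3.14]. Speed limits (rad/s): [1.89, 1.89, 2.39, 2.57, 3.14, 3.14].

INTERFACE

Orientations are given as a unit quaternion [x, y, z, w].
In Python, from cell import manip gives the robot as it stands. Calls block until the motion is done:
- manip.movep(position, orientation): joint-space move of the TCP to a pose.
- manip.move_l(position, rot=None, velocity=0.15): straight line of the TCP; rot=None keeps the orientation; velocity is the mean speed in m/s.
- manip.set_joints(angles): joint-space move.
- manip.gripper_to(opening, grasp_force=None): finger opening in m; grasp_force is the grip in N (None keeps the last); returns when the fingers have stopped.
- manip.pause(seconds).
- manip.ik(position, orientation): joint angles nearest the present ones, or None.
- manip.read_state(): the state.
- manip.camera(name): name is "scene" or "side" or "wrist"; returns (picture, depth): 400x640x3 uint8, blue, green, red; 400x640 float32, m along the optical axis (not along the pixel's ray), 0 where there is no reading.
- manip.calibration(name): a dict with "vfov" (degrees; the focal length in pixels is half the picture's height over the tangent of half this angle, whatever the lens; pixels are square), "cx", "cy" (the principal point, pixels), "k1" (the pictures are not rectified: a ray, as slopes to the right and down, at radius r is drawn at 1 + k1 r^2 times it, then the intrinsics apply), "rvec" (rotation vector, rad) and "tvec" (3), from world to camera coordinates, as OpenCV has them; the wrist camera has in their place "T_tool_cam" (4x4, takes a point from camera to tool coordinates, whose origin is the TCP and whose axes are the flange's). Camera axes: x right, y down, z forward; pixel columns grow to the right and rows downward; lengths in m; the calibration is good to about 2 mm. A picture is of the moment at which its call begins: read the wrist's pose just before it. calibration takes no time and is no camera call.
A pose or a line that the arm cannot do raises manip.MotionError and nothing moves.
- manip.finish_job(): hands the job in, once; it reports no verdict.
The state is a dict: "t": time; "q": joint angles; "dq": joint speeds; "effort": joint torques, N m; "eef_pos": TCP position; "orientation": TCP orientation; "ft_force": force on the tool from outside, world axes, zero at the start; "moment": the same for the moment, N m; "opening": finger opening in m.
Only numpy, scipy, OpenCV 4.12 (cv2) and the standard library are available. Lean on these libraries where they do the work, as an engineer would, in place of code of your own. Each camera call takes 0.05 s, during which the arm holds its last target.

## Working session

There is one attempt and no reset: what is moved stays moved. The work goes in short steps, each a Python script; the robot and the scene stay as the last script left them, time stands still between calls to the robot, and variables do not carry over. Pictures are saved under pics/ and viewed, and the job is handed in when it is done.

```bash
mkdir -p pics; ls; python3 - <<'E'
from cell import manip
import cv2
s=manip.read_state();print(s['t'],s['eef_pos'],s['orientation'],s['opening'])
for n in("scene","side"):
    p,d=manip.camera(n);cv2.imwrite(f"pics/{n}0.png",p);import numpy as np;np.save(f"pics/{n}0.npy",d);print(n,manip.calibration(n))
print(manip.calibration("wrist"))
E
```

```text
pics
0.0 [ 0.18569507 -0.46387092  0.23083323] [ 9.81925999e-01  1.89264475e-01 -1.12290446e-04 -5.27863268e-04] 0.08529689137269812
scene {'vfov': 42.51410310691469, 'cx': 323.3946061275168, 'cy': 203.91746415991832, 'k1': 0.05667637115911622, 'rvec': array([ 1.90389196,  1.74471921, -0.62532463]), 'tvec': array([-0.05223046, -0.3684382 ,  1.55879942])}
side {'vfov': 52.638446116525806, 'cx': 320.35497546423557, 'cy': 192.5485975775058, 'k1': -0.08856563916385417, 'rvec': array([ 0.4273546 , -2.65025916,  1.32158061]), 'tvec': array([0.50609412, 0.18270903, 0.78559253])}
{'vfov': 58.88019307775557, 'cx': 317.57376771076014, 'cy': 199.28618282964354, 'k1': -0.06457869668895642, 'T_tool_cam': array([[ 5.93375526e-04, -9.47429972e-01, -3.19962647e-01,
         8.33455266e-02],
       [ 9.99999625e-01,  7.63851311e-04, -4.07298553e-04,
         6.23835142e-04],
       [ 6.30290744e-04, -3.19962285e-01,  9.47430071e-01,
        -1.42310132e-01],
       [ 0.00000000e+00,  0.00000000e+00,  0.00000000e+00,
         1.00000000e+00]])}
```

View pics/scene0.png

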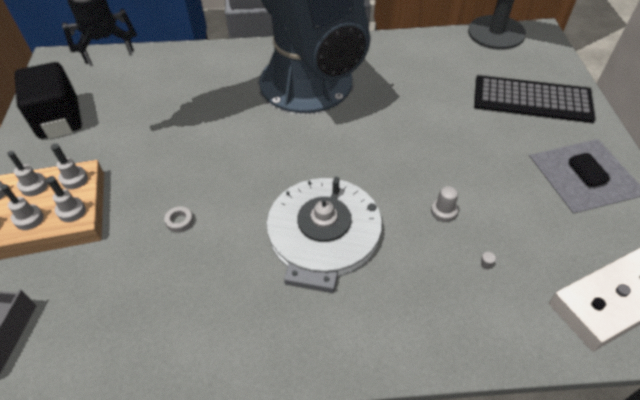

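View pics/side0.png

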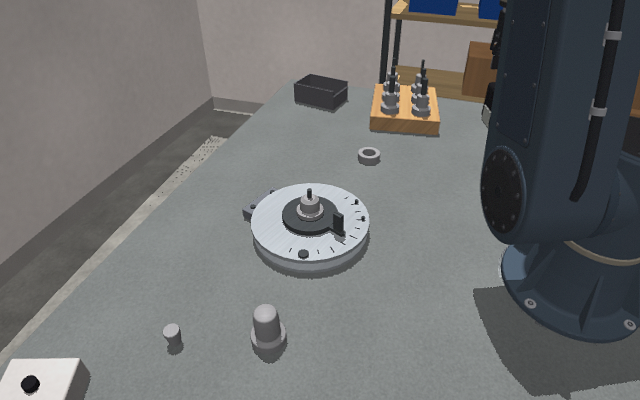

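```bash
python3 - <<'E'
import cv2
p=cv2.imread("pics/scene0.png")[165:300,255:395];cv2.imwrite("pics/s1.png",cv2.resize(p,None,fx=4.4,fy=4.4,interpolation=cv2.INTER_CUBIC))
p=cv2.imread("pics/side0.png")[170:290,235:385];cv2.imwrite("pics/s2.png",cv2.resize(p,None,fx=5,fy=5,interpolation=cv2.INTER_CUBIC))
E
```

```text
(no output)
```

View pics/s1.png

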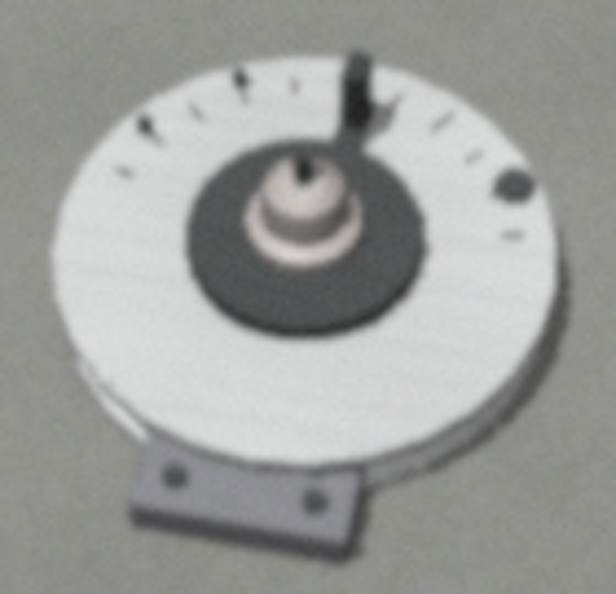

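View pics/s2.png

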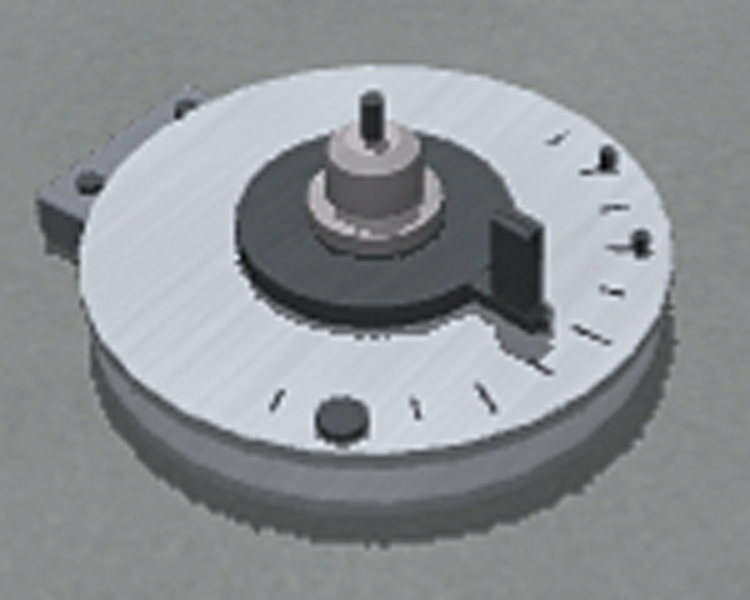

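```bash
cat > h.py <<'E'
import numpy as np,cv2
from cell import manip
def K(c):
    f=200/np.tan(np.radians(c['vfov'])/2);return f
def ray(c,uv):
    f=K(c);x=np.array([(uv[0]-c['cx'])/f,(uv[1]-c['cy'])/f]);y=x.copy()
    for _ in range(20): y=x/(1+c['k1']*(y@y))
    return np.array([y[0],y[1],1.])
def plane(c,uv,z,R=None,o=None):
    if R is None:
        R=cv2.Rodrigues(c['rvec'])[0].T;o=-R@c['tvec']
    d=R@ray(c,uv);return o+d*(z-o[2])/d[2]
def proj(c,P,R=None,o=None):
    if R is None:
        R=cv2.Rodrigues(c['rvec'])[0].T;o=-R@c['tvec']
    p=R.T@(np.array(P)-o);y=p[:2]/p[2];y=y*(1+c['k1']*(y@y));return y*K(c)+[c['cx'],c['cy']]
def fit(model,obs):
    m=model.mean(0);o=obs.mean(0);A=(model-m).T@(obs-o)
    yaw=np.arctan2(A[0,1]-A[1,0],A[0,0]+A[1,1]);c,s=np.cos(yaw),np.sin(yaw);R=np.array([[c,-s],[s,c]])
    return o-R@m,yaw,obs-(o+(model-m)@R.T)
def sp(a,r): a=np.radians(a);return [-r*np.cos(a),-r*np.sin(a)]
E
python3 - <<'E'
from h import *
np.set_printoptions(precision=4,suppress=True)
O={'scene':[(371.8,207.3),(309.8,181.6),(288,192.5),(336.1,179.1)],'side':[(303.2,253),(363.2,217.2),(356.6,200),(338.4,214)]}
M=np.array([sp(-60,117),sp(30,117),sp(60,117)])/1000
for n in O:
    c=manip.calibration(n)
    P=np.array([plane(c,u,z)[:2] for u,z in zip(O[n],(.046,.05,.05,.095))])
    t,yaw,r=fit(M,P[:3]);print(n,P,'axis',t,np.degrees(yaw),'res mm\n',r*1000)
    d=P[3]-t;print('post r',np.hypot(*d),'ring deg',(np.degrees(np.arctan2(d[1],d[0])-yaw)-180+180)%360-180)
c=manip.calibration('scene')
for nm,u,z in(('holder',(445,209),.02),('collet',(488,256),.036),('gauge',(178,214),.022)):print(nm,plane(c,u,z))
E
```

```text
scene [[ 0.5324  0.1216]
 [ 0.4433 -0.0168]
 [ 0.4728 -0.0707]
 [ 0.4807  0.043 ]] axis [0.5581 0.0082] -17.392896975685325 res mm
 [[-0.1363 -0.7747]
 [-0.6407  0.4922]
 [ 0.777   0.2825]]
post r 0.08482890452295375 ring deg -6.807645452733851
side [[ 0.5272  0.1255]
 [ 0.4394 -0.013 ]
 [ 0.4683 -0.0676]
 [ 0.4795  0.045 ]] axis [0.5536 0.0122] -17.132468400291835 res mm
 [[-0.3266 -0.7364]
 [-0.1013  0.8729]
 [ 0.4279 -0.1365]]
post r 0.0810835207142527 ring deg -6.802034860299784
holder [0.5333 0.2977 0.02  ]
collet [0.6811 0.3541 0.036 ]
gauge [ 0.4915 -0.3331  0.022 ]
```

```bash
cat >> h.py <<'E'
AX=np.array([.556,.010]);YAW=np.radians(-17.26)
def quat(phi): return [np.cos(phi/2),np.sin(phi/2),0,0]
def pose(ring,off,r=.082):
    """tool xy, phi, for tool centre `off` metres behind (CCW of) post centre plane; ring in deg"""
    a=np.pi+YAW+np.radians(ring);u=np.array([np.cos(a),np.sin(a)]);t=np.array([u[1],-u[0]])
    return AX+r*u-off*t, np.arctan2(t[1],t[0])
def Rq(q):
    from scipy.spatial.transform import Rotation as Ro
    return Ro.from_quat(q).as_matrix()
def wrist(name):
    s=manip.read_state();p,d=manip.camera('wrist');cv2.imwrite(name+'.png',p);np.save(name+'.npy',d)
    T=manip.calibration('wrist')['T_tool_cam'];R=Rq(s['orientation'])
    np.savez(name+'_pose.npz',R=R@T[:3,:3],o=R@T[:3,3]+s['eef_pos']);return p,d,s
E
python3 - <<'E'
from h import *
xy,phi=pose(-6.8,.042);print(xy,np.degrees(phi))
for r in(-6.8,-30,-60):
    x,f=pose(r,.02);print(r,x,manip.ik([*x,.066],quat(f)))
manip.gripper_to(0.0,60)
manip.movep([*xy,.2],quat(phi))
p,d,s=wrist('pics/w1');print(s['t'],s['eef_pos'],s['orientation'],s['opening'],s['ft_force'])
E
```

```text
[0.46400113 0.00507983] 65.94
-6.8 [0.47297038 0.02516845] [ 0.05316345  0.25868686 -0.41110545  0.90100402  0.          2.04388599]
-30 [0.48566003 0.05665071] [ 0.11612207  0.28709421 -0.37207718  0.91162494  0.          2.511761  ]
-60 [0.51840915 0.08557068] [ 0.16358891  0.3545904  -0.2753661   0.94083983  0.          3.08282662]
2.8417 [0.46406887 0.00440707 0.20005692] [8.39280484e-01 5.43698687e-01 9.38290445e-06 8.80337967e-05] 0.00028991609261056264 [ 0.4510514  -0.65334729 -0.42649731]
```

View pics/w1.png

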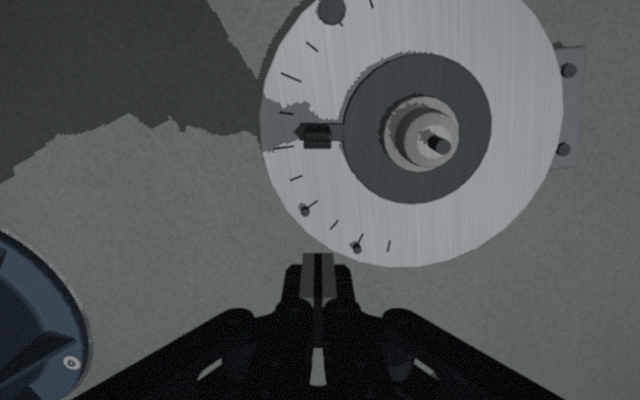

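```bash
python3 - <<'E'
import cv2
p=cv2.imread("pics/w1.png");p=cv2.convertScaleAbs(p,alpha=1.6,beta=20)
cv2.imwrite("pics/w1c.png",cv2.resize(p[0:270,255:455],None,fx=2.2,fy=2.2,interpolation=cv2.INTER_CUBIC))
cv2.imwrite("pics/w1d.png",cv2.resize(p[90:170,280:460],None,fx=4,fy=4,interpolation=cv2.INTER_CUBIC))
E
```

```text
(no output)
```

View pics/w1c.png

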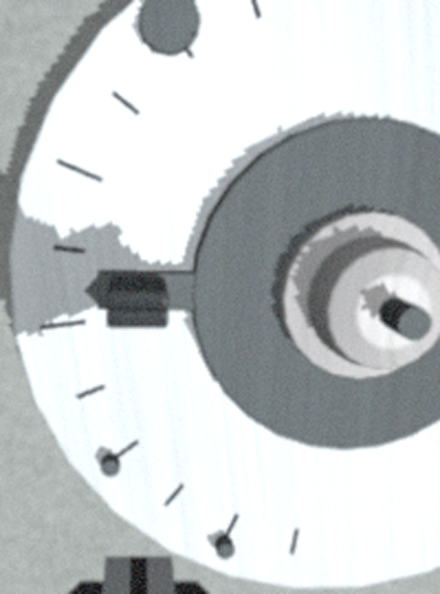

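View pics/w1d.png

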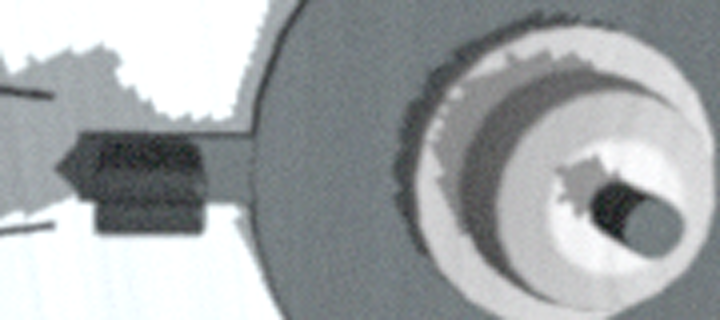

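```bash
python3 - <<'E'
from h import *
np.set_printoptions(precision=4,suppress=True)
c=manip.calibration('wrist');Z=np.load('pics/w1_pose.npz');R,o=Z['R'],Z['o']
k=2.2
U=[(255+168/k,23/k),(255+112/k,457/k),(255+225/k,540/k)]
# pins tops: look
P=np.array([plane(c,u,z,R,o)[:2] for u,z in zip(U,(.046,.05,.05))])
M=np.array([sp(-60,117),sp(30,117),sp(60,117)])/1000
t,yaw,r=fit(M,P);print(P,t,np.degrees(yaw),r*1000)
for u,z in(((294.2,132),.053),((317.5,132),.053),((342.5,132),.053),((317.7,139.8),.095)):
    p=plane(c,u,z,R,o)[:2]-t;print(np.hypot(*p),(np.degrees(np.arctan2(p[1],p[0])-yaw)-180+180)%360-180+0)
# cutter top
print('cutter',plane(c,(280+655/4,90+230/4),.116,R,o))
E
```

```text
[[ 0.5294  0.1222]
 [ 0.446  -0.0136]
 [ 0.4734 -0.066 ]] [0.5583 0.0121] -16.604458701004834 [[-1.7365 -3.6988]
 [ 1.5389  1.4247]
 [ 0.1976  2.2741]]
0.10078738281618457 -5.9043311213886795
0.08187933622537456 -5.5271047616278395
0.06159573445448873 -4.896453313409296
0.08172220183055909 -5.790592978813777
cutter [0.5568 0.0087 0.116 ]
```

```bash
cat >> h.py <<'E'
OFF=.017
def go(ring,z=.066,v=.04,off=OFF,lag=True):
    xy,phi=pose(ring,off)
    if lag: phi+=np.radians(max(0,-ring)*8/60)
    manip.move_l([*xy,z],quat(phi),v)
    s=manip.read_state();print(round(ring,1),'t',round(s['t'],2),s['eef_pos'].round(4),'F',np.round(s['ft_force'],2),'q6',round(s['q'][5],3))
E
python3 - <<'E'
from h import *
go(12,.2,.1);go(12,.066,.1)
for r in (6,0,-5,-10,-15,-20): go(r,v=.04)
wrist('pics/w2')
E
```

```text
12 t 3.37 [4.727e-01 2.000e-04 2.000e-01] F [-0.02  0.64 -0.44] q6 1.667
12 t 4.86 [0.4731 0.0006 0.0665] F [-0.14 -0.81  1.12] q6 1.664
6 t 5.22 [0.4725 0.0094 0.0663] F [0.64 0.23 1.05] q6 1.785
0 t 5.59 [0.4727 0.0179 0.0661] F [ 0.42 -0.39  0.04] q6 1.907
-5 t 5.92 [0.4737 0.0251 0.066 ] F [ 0.19 -0.13  0.64] q6 1.998
-10 t 6.26 [0.4753 0.0323 0.066 ] F [ 0.02 -0.2   0.46] q6 2.088
-15 t 6.59 [0.4775 0.0393 0.066 ] F [ 0.02  0.28 -0.65] q6 2.178
-20 t 6.92 [0.4804 0.0461 0.066 ] F [ 0.21 -0.11  0.02] q6 2.267
```

View pics/w2.png

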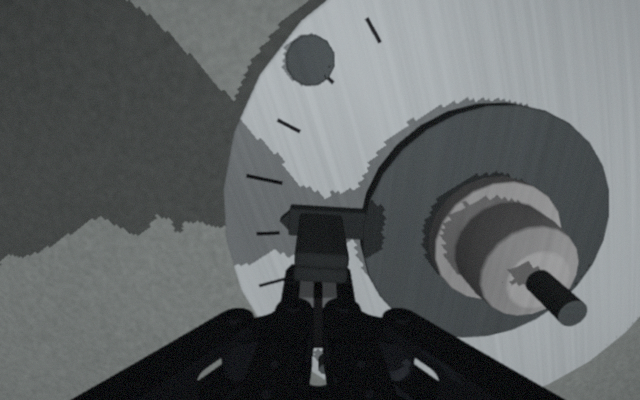

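```bash
cat >> h.py <<'E'
def ang(name,uv,z):
    c=manip.calibration('wrist');Z=np.load(name+'_pose.npz');p=plane(c,uv,z,Z['R'],Z['o'])[:2]
    d=p-AX;return p.round(4),np.hypot(*d).round(4),round((np.degrees(np.arctan2(d[1],d[0])-YAW)-180+180)%360-180,2)
E
python3 - <<'E'
from h import *
for u,z in(((281,218),.05),((309,60),.046),((268,233),.04),((322,272),.095)):print(ang('pics/w2',u,z))
import cv2
cv2.imwrite('pics/w2c.png',cv2.resize(cv2.convertScaleAbs(cv2.imread('pics/w2.png')[190:320,250:400],alpha=2.2,beta=20),None,fx=4,fy=4,interpolation=2))
E
```

```text
(array([0.478, 0.072]), np.float64(0.0996), np.float64(-21.2))
(array([0.5298, 0.1231]), np.float64(0.1161), np.float64(-59.68))
(array([0.4643, 0.0664]), np.float64(0.1077), np.float64(-14.32))
(array([0.492 , 0.0585]), np.float64(0.0803), np.float64(-19.87))
```

View pics/w2c.png

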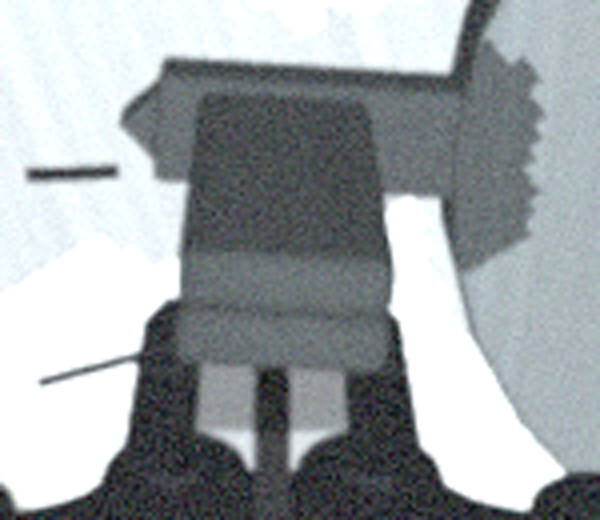

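```bash
python3 - <<'E'
from h import *
for r in (-25,-30,-35,-40,-45,-50,-54): go(r,v=.04)
wrist('pics/w3')
cv2.imwrite('pics/w3c.png',cv2.resize(cv2.convertScaleAbs(cv2.imread('pics/w3.png')[120:320,230:430],alpha=2,beta=20),None,fx=3,fy=3,interpolation=2))
E
```

```text
-25 t 7.31 [0.4838 0.0526 0.066 ] F [-0.91  0.8  -0.12] q6 2.356
-30 t 7.64 [0.4878 0.0587 0.066 ] F [ 0.06  0.42 -0.29] q6 2.442
-35 t 7.97 [0.4923 0.0645 0.066 ] F [-0.45  0.65  0.04] q6 2.528
-40 t 8.31 [0.4973 0.0698 0.066 ] F [-0.16  0.19  0.57] q6 2.613
-45 t 8.64 [0.5028 0.0747 0.066 ] F [0.27 0.28 0.05] q6 2.697
-50 t 8.97 [0.5086 0.0791 0.066 ] F [ 0.1  -0.09 -0.44] q6 2.78
-54 t 9.28 [0.5135 0.0822 0.066 ] F [-1.    0.53  0.47] q6 2.845
```

View pics/w3c.png

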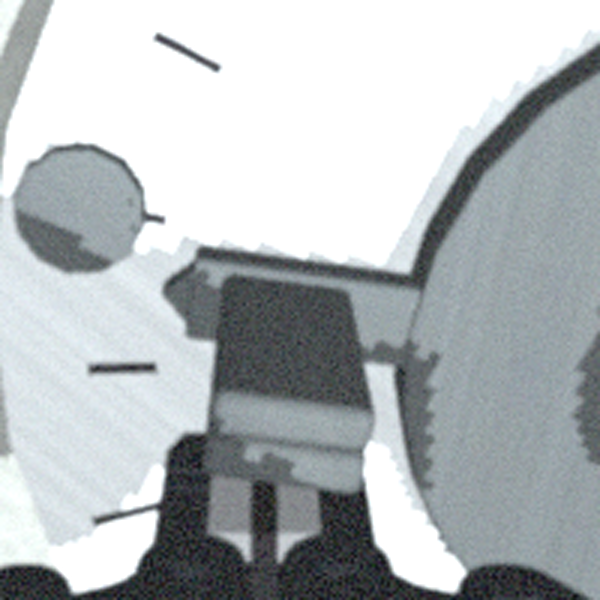

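```bash
python3 - <<'E'
from h import *
for u,z in(((285,217.7),.05),((256.3,189.3),.046),((231+30,120+368/3),.04)):print(ang('pics/w3',u,z))
E
```

```text
(array([0.5253, 0.1047]), np.float64(0.0996), np.float64(-54.8))
(array([0.531 , 0.1228]), np.float64(0.1156), np.float64(-60.24))
(array([0.503 , 0.1094]), np.float64(0.1126), np.float64(-44.64))
```

```bash
python3 - <<'E'
from h import *
for r in (-57,-59.2): go(r,v=.03)
go(-55,v=.04); go(-42,v=.06)
wrist('pics/w4')
cv2.imwrite('pics/w4c.png',cv2.resize(cv2.convertScaleAbs(cv2.imread('pics/w4.png')[50:300,230:430],alpha=2,beta=20),None,fx=2.4,fy=2.4,interpolation=2))
E
```

```text
-57 t 9.62 [0.5173 0.0843 0.066 ] F [-0.78 -1.41 -0.08] q6 2.894
-59.2 t 9.88 [0.5203 0.0857 0.066 ] F [-1.34 -2.    0.3 ] q6 2.929
-55 t 10.18 [0.5149 0.083  0.0661] F [ 1.26 -0.3  -0.74] q6 2.864
-42 t 10.65 [0.4999 0.0719 0.0661] F [-0.82 -0.11  0.72] q6 2.653
```

View pics/w4c.png

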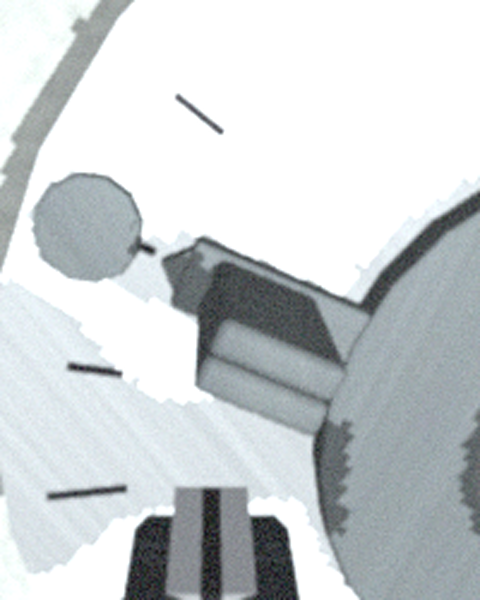

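```bash
python3 - <<'E'
from h import *
for u,z in(((297.9,159.2),.05),((266.7,144.6),.046),((230+150/2.4,50+249/2.4),.04)):print(ang('pics/w4',u,z))
E
```

```text
(array([0.5345, 0.1074]), np.float64(0.0998), np.float64(-60.3))
(array([0.5308, 0.1227]), np.float64(0.1155), np.float64(-60.13))
(array([0.5331, 0.1103]), np.float64(0.1028), np.float64(-59.87))
```

```bash
python3 - <<'E'
from h import *
go(-42,.2,.12)
for n in('scene','side'):
    p,_=manip.camera(n);cv2.imwrite(f'pics/{n}5.png',p)
p,d,s=wrist('pics/w5');print(s['t'])
a=cv2.imread('pics/side5.png')[170:290,235:385]
cv2.imwrite('pics/fin.png',np.hstack([cv2.resize(a,(400,320),interpolation=2),cv2.resize(p,None,fx=.625,fy=.8)]))
cv2.imwrite('pics/w5c.png',cv2.resize(cv2.convertScaleAbs(p[50:250,230:430],alpha=2,beta=20),None,fx=3,fy=3,interpolation=2))
for n in('scene','side'):
    c=cv2.absdiff(cv2.imread(f'pics/{n}0.png'),cv2.imread(f'pics/{n}5.png'));print(n,[int(c[y-8:y+8,x-8:x+8].max()) for x,y in([(445,205),(488,258),(178,218)] if n=='scene' else [(267,330),(173,335),(369,156)])])
E
```

```text
-42 t 11.97 [0.4991 0.0717 0.1993] F [ 0.25  0.29 -0.46] q6 2.65
12.0667
scene [13, 12, 12]
side [5, 6, 6]
```

View pics/fin.png

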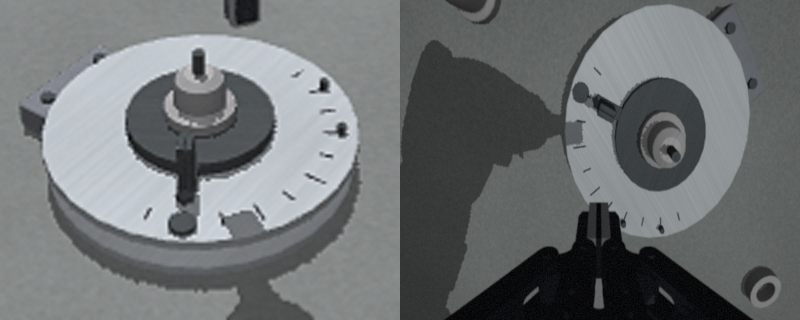

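View pics/w5c.png

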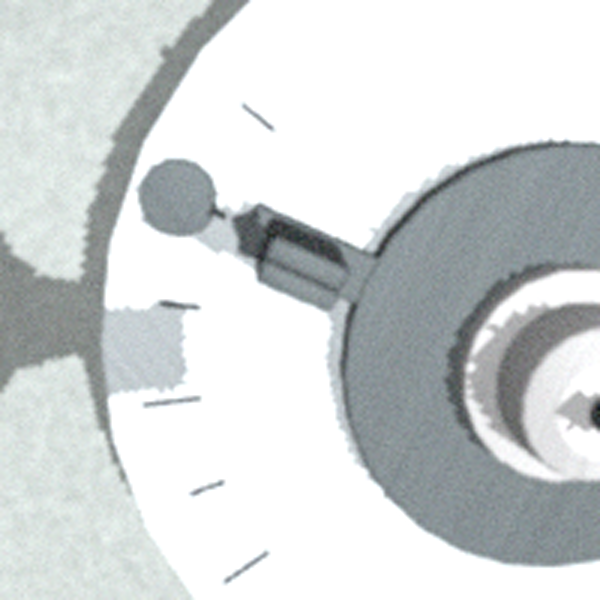

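The pictures show the pointer in line with the wide stud (centre at crop pixel 177,197) and its mark. The fingers are clear and the loose parts haven't moved.

```bash
python3 - <<'E'
from h import *
manip.finish_job();print(manip.read_state()['t'])
E
```

```text
the job is handed in; nothing more can be done
the job is handed in; nothing more can be done
```

I pushed the post clockwise with closed fingers from about -7° to the wide stud at -60°, backed the fingers off along the arc, raised them clear and handed the job in at about 12 s.

- **Pointer:** in the last measured picture the pointer stood at -60.3° and the stud at -60.1°. That is well under 1 mm apart at the aim point, before calibration error. The pictures taken after raising the fingers show the same alignment by eye.
- **Forces:** the wrist force readings, taken after each step of the push, stayed below about 2.5 N. I didn't record peaks within a step.
- **Loose parts:** the holder, gauge and collet look unchanged in the before and after pictures from the scene and side cameras.
- **Disagreements:** the scene and side cameras placed the station axis about 4–6 mm apart. The first wrist fit was off by up to 4 mm, with the stud at the edge of that picture. I used the average axis position, and the close-up wrist pictures then placed the stud between -59.7° and -60.2°.

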